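# Draw the sample tray out from under the inspection lens

## Robot

A 6-joint arm with a two-finger parallel gripper is mounted at the origin on the work surface. World frame = base frame: x ahead of the robot, y to its left, z up, the work surface at z = 0. Lengths are in m, angles in rad, forces in N, time in s.
With the tool pointing down it reaches from about 0.325 to 0.775 m from the base axis. Payload 5.5 kg.
Tool frame: the origin (TCP) lies on the centre line of the jaws, within the pads' length; the fingertips stand 22 mm ahead of it and the grasp point (between the pads) lies 3 mm ahead of it; z points along the fingers, y is the line along which they close (so a half turn about z gives the same grasp; the last joint's range is limited). The gripper opens to 85 mm and grips with 20 to 120 N. Pads are 22 mm wide; open, the fingers measure 114 mm over their backs; the gripper's body (76 mm by 85 mm) begins 54 mm behind the grasp point. The pads swing forward as they close: fully open they stand 13 mm farther back than shut.
Start: joints at [1.068, 0.091, 1.231, -0, 1.82, -0.057], TCP at [0.259, 0.541, 0.253] pointing down, gripper open.
Joint ranges: [-2.87, 2.87], [-0.86, 2.18], [0.17, 2.46], [-1.51, 4.65], [0.06, 2.69], [-2.65, 2.65]. Speed limits (rad/s): [2.57, 2.57, 3.01, 3.14, 3.14, 3.14].

## Interface

Orientations are given as a unit quaternion [w, x, y, z].
In Python, from workcell import env, optics, finish_job gives the robot as it stands (env), with the cameras (optics) and the job as plain functions.
- The arm moves only by the tool creep_tool, called after "Request:" by a JSON object that holds its "fn" and its "kwargs", one argument or row to a line. Schema: {"type":"object","properties":{"moves":{"type":"array","items":{"type":"number"},"minItems":6,"maxItems":120},"aperture":{"type":"number"},"force":{"type":"number"},"only":{"type":"string"},"quiet":{"type":"boolean"},"lines":{"type":"string"}},"required":["moves"],"additionalProperties":false}. moves is one flat list of numbers that holds 1 to 20 rows one after another, with no inner brackets; each row has 6 numbers: dx, dy, dz in parts of the range, where 1.0 means 0.6 m, then a rotation vector rx, ry, rz in shares of 2 pi rad (1.0 is 2 pi rad); each row is the pose to reach, as a shift and turn from the pose commanded when the call began, along the tool's axes at that moment; what a row does not reach only later rows make up. A row lasts 1/8 s, in which the tool goes at most 0.0625 m and 0.188 rad, less where a joint would pass 70% of its speed; a pose out of reach is approached as far as the arm can. aperture is the finger opening in m, set as the call begins (left out keeps the last). The fingers move at their own pace and stop on an object; force is the grip in N (left out, the last holds). Time passes only in rows, so rows that do not move let the fingers close. The tool returns the time, the measured TCP pose, the force, the opening and the grip force at its end. only (a regular expression) keeps the lines of the reply that match it, lines (a string "A,B") keeps lines A to B, and quiet returns only ok. Input that does not fit is refused with a message, and nothing moves.
- env.sense(): the state, without advancing time (a new reading comes with each control period).
- optics.capture(name): name is "scene" or "top" or "wrist"; returns a dict with "frame" (420x560x3 uint8, red, green, blue), "fx", "fy", "cx", "cy" (pixels), "position" and "attitude" of the camera in the world. Camera axes: x right, y up, looking along -z (the intrinsics and any distortion apply to the point x, -y, -z); pixel columns grow to the right and rows downward; lengths in m; the calibration is good to about 2 mm. A picture is of the moment at which its call begins. There is no depth.
- finish_job(): hands the job in; it is judged then, once.
The state is a dict: "time": time; "q": joint angles; "qvel": joint speeds; "joint_torque": joint torques, N m; "eef_pos": TCP position; "orientation": TCP orientation; "wrist_force": force on the tool from outside, world axes, zero at the start; "ft_torque": the same for the moment, N m; "grip_width": finger opening in m; "grasp_force": force on a finger pad.
Only numpy, scipy, OpenCV 4.12 (cv2) and the standard library are available. Lean on these libraries where they do the work, as an engineer would, in place of code of your own. Each camera call takes 0.05 s, during which the arm holds its last target. There are 200 camera calls.

## Task

On the inspection stand, gently slide the red-knobbed lock bolt all the way back, then hook a fingertip behind the aluminium lip of the black sample tray and draw the tray out along its rails, fully to its end stop, so the sample can be reached. Draw it smoothly and gently: the dish must ride along on its white ring mark, untouched. Push and pull with fingertips only, pinch nothing, do not bump the lens, and leave everything else as it lies.

Things in the scene. Friction and masses are not known exactly. Their poses are not given: they have to be found in the camera images.
- stand: the video inspection stand, fixed to the table: a cream base plate 420 x 320 mm and 20 mm thick with two steel rails, a column at its back and a camera lens over its middle. Origin on the table top (z = 0) straight under the lens. Its x axis runs along the rails from the front to the column, so the tray draws out along its -x; its y axis points to the side away from the bolt, z up
- lens: the upright camera lens with its black ring light (76 mm across, lowest point 160 mm above the table, top 375 mm), focus block and red camera, fixed over the middle of the stand; same origin and axes as stand
- tray (a joint): how far the black sample tray (plate 230 x 110 x 8 mm, its top 55 mm above the table) is drawn out along its rails, in m: 0 right in under the lens, 0.120 fully out at its rubber end stop. It runs against about 2 N of friction, stays where it is left, weighs about 0.8 kg. While the bolt is home the tray has only 2 mm of play, and it starts right in
- lip: the bare aluminium lip, a straight upright strip 100 mm long (along y), 6 mm thick, across the front end of the tray; it rises 24 mm above the tray's top, to 79 mm above the table. It moves with the tray. Axes as stand; its origin is not on the strip but where stand's origin lies when the tray is in
- lip_back (a point): middle of the top edge of the lip's back face (the face towards the lens), 79 mm above the table; the tray behind it is flat and free for 120 mm, up to the dish. Axes as stand
- bolt (a joint): how far the slide bolt that locks the tray is drawn back, in m: 0 home (its nose stands in front of a steel lug on the tray's side), 0.025 fully back at its stop. It slides along the stand's -y, outwards from the tray, against about 1.5 N of friction, and stays where it is left
- knob: the bolt's upright red plastic knob, 16 mm across, 28 mm high, origin at the centre of its underside, 68 mm above the table; moves with the bolt. Axes as stand
- knob_top (a point): centre of the top of the bolt's upright red knob, 96 mm above the table. The knob is a round post 16 mm across down to 68 mm above the table; below it the bolt lies at 45 mm. It stands 53 mm from the tray's side edge when the bolt is home; between knob and tray there is only the bolt's guide block, top 56 mm above the table, and the tray plate. Axes as stand
- sample_spot (a point): centre of the white ring mark on the tray's top where the dish stands, 55 mm above the table; moves with the tray
- dish: the sample: a clear open dish 60 mm across, 14 mm high, with an amber disc in it, standing loose on the white ring mark of the tray. Origin at the centre of its underside. Weighs about 40 g
- lens_cap: bystander: the black plastic lens cap (42 mm across, 12 mm high, origin at the centre of its underside) lying on the stand's base plate beside the rails, on the side away from the bolt
- filter: bystander: an orange filter disc in a dark metal ring (31 mm across, 8 mm high, origin at the centre of its underside) lying on the base plate near the lens cap
- carton: bystander: closed cardboard box, 115 x 85 x 60 mm, origin at the centre of its underside
- ring_dish: bystander: clear open Petri dish with green rings in it, 90 mm across, 15 mm high, origin at the centre of its underside
- solvent: bystander: amber solvent bottle, 48 mm across, 115 mm high, origin at the centre of its underside
- driver: bystander: screwdriver with a yellow handle, 170 mm long, lying on the table
- post_lens: bystander: lens in a black ring on a steel post with a round foot (60 mm foot, 117 mm high), origin at the centre of its underside

How it is judged:
By the outcome, as a careful person would: the job done as asked, in the order asked, and still so for the second after the job is handed in, with the robot touching nothing.
It also fails if it takes over 48 s, if anything falls off the work surface, if the arm or the gripper's body presses on something with over 40 N, if the wrist force passes 120 N, or if a joint passes its speed limit or range.

## Working session

There is one attempt and no reset: what is moved stays moved. The work goes in short steps, Python scripts to look and compute and a tool call to move; the robot and the scene stay as the last step left them, time stands still between calls to the robot, and variables do not carry over. Pictures are saved under pics/ and viewed, at most 10 in all, crops included, and the job is handed in when it is done.

```bash
ls; mkdir -p pics; cat > h.py <<'E'
import numpy as np, cv2
from workcell import env, optics, finish_job
from scipy.spatial.transform import Rotation as R
def cap(n):
    return optics.capture(n)
def Rm(a):
    a=np.array(a,float)
    return a if a.shape==(3,3) else R.from_quat([a[1],a[2],a[3],a[0]]).as_matrix()
def ray(c,u,v):
    d=np.array([(u-c["cx"])/c["fx"],-(v-c["cy"])/c["fy"],-1.0])
    d=Rm(c["attitude"])@d
    return np.array(c["position"]),d/np.linalg.norm(d)
def onz(c,u,v,z):
    p,d=ray(c,u,v); return p+d*(z-p[2])/d[2]
def proj(c,P):
    q=Rm(c["attitude"]).T@(np.array(P)-c["position"])
    return c["cx"]+c["fx"]*q[0]/-q[2], c["cy"]-c["fy"]*q[1]/-q[2]
def tri(r1,r2):
    (p,d),(q,e)=r1,r2
    t=np.linalg.lstsq(np.c_[d,-e],q-p,rcond=None)[0]
    a,b=p+d*t[0],q+e*t[1]; return (a+b)/2,np.linalg.norm(a-b)
E
python3 - <<'E'
from h import *
import pickle
C={}
for n in("scene","top","wrist"):
    c=cap(n);C[n]=c;cv2.imwrite(f"pics/{n}0.png",c["frame"][:,:,::-1])
    print(n,{k:np.round(v,4) if not isinstance(v,str) else v for k,v in c.items() if k!="frame"})
pickle.dump(C,open("c0.pkl","wb"))
print(env.sense())
E
```

```text
pics
workcell.py
scene {'fx': np.float64(415.2839), 'fy': np.float64(415.2839), 'cx': np.float64(281.5661), 'cy': np.float64(213.8565), 'position': array([1.404 , 0.2215, 0.8855]), 'attitude': array([0.5367, 0.2492, 0.3316, 0.7347])}
top {'fx': np.float64(470.7921), 'fy': np.float64(470.7921), 'cx': np.float64(280.5706), 'cy': np.float64(207.2442), 'position': array([ 0.2595, -0.019 ,  1.3497]), 'attitude': array([ 0.7063,  0.0623, -0.0671, -0.702 ])}
wrist {'fx': np.float64(321.6243), 'fy': np.float64(321.6243), 'cx': np.float64(274.8272), 'cy': np.float64(212.9377), 'position': array([0.1832, 0.5788, 0.371 ]), 'attitude': array([ 0.8343, -0.1403, -0.0873,  0.526 ])}
{'time': 0.15, 'q': array([ 1.06830001e+00,  9.17255046e-02,  1.23165914e+00,  1.54847976e-05,
        1.81977841e+00, -5.66921690e-02]), 'qvel': array([ 0.00097915, -0.00162542, -0.00295682, -0.00060963,  0.00103824,
        0.00181607]), 'joint_torque': array([ 2.61046429e-03, -4.59371889e+01, -4.18528426e+01,  7.66631388e-05,
        9.50949965e-03,  1.43833097e-05]), 'eef_pos': array([0.2586149 , 0.5412012 , 0.25235871]), 'orientation': array([-2.23901894e-04,  2.21058905e-01,  9.75260142e-01, -7.52637354e-04]), 'wrist_force': array([ 0.42958834, -0.03875315, -0.00959155]), 'ft_torque': array([-0.0423645 , -0.00276879,  0.03339017]), 'grasp_force': 0.0, 'grip_width': 0.0851238556412244}
```

View pics/scene0.png

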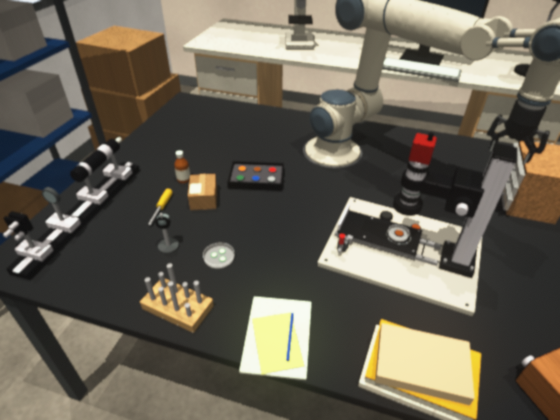

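View pics/top0.png

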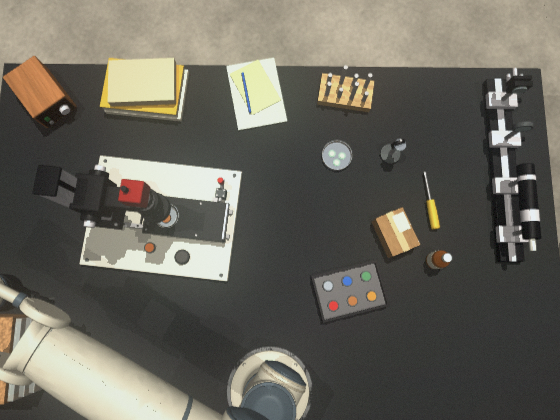

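The top view shows the stand with its column to the left. The red knob is near (221,182), the lip near (226,222) and the dish near (168,214). The scene view shows the knob near (342,239). Next, enlarged crops.

```bash
python3 - <<'E'
from h import *
import pickle
C=pickle.load(open("c0.pkl","rb"))
t=C["top"]["frame"][145:290,70:255];s=C["scene"]["frame"][185:310,310:490]
a=cv2.resize(t,None,fx=4,fy=4,interpolation=cv2.INTER_CUBIC);cv2.imwrite("pics/topc.png",a[:,:,::-1])
b=cv2.resize(s,None,fx=4,fy=4,interpolation=cv2.INTER_CUBIC);cv2.imwrite("pics/scec.png",b[:,:,::-1])
# plate & knob masks
f=C["top"]["frame"];m=(f.min(2)>150).astype(np.uint8);m[:145]=0;m[290:]=0;m[:,:70]=0;m[:,250:]=0
m=cv2.morphologyEx(m,cv2.MORPH_OPEN,np.ones((2,2)))
for n in("top","scene"):
    f=C[n]["frame"].astype(int)
    red=((f[...,0]>110)&(f[...,1]<60)&(f[...,2]<70)).astype(np.uint8)
    k,l,st,ce=cv2.connectedComponentsWithStats(red)
    for i in range(1,k):
        if st[i,4]>4: print(n,st[i],ce[i].round(1))
E
```

```text
scene [413 133  24  15 235] [424.  140.4]
scene [270 168   5   4  17] [272.1 169.6]
scene [339 233   6  11  47] [341.4 237.7]
```

View pics/topc.png

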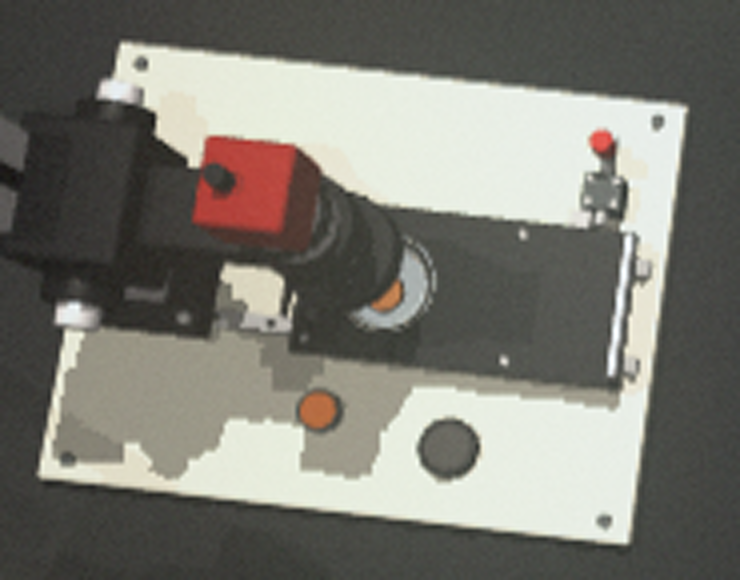

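View pics/scec.png

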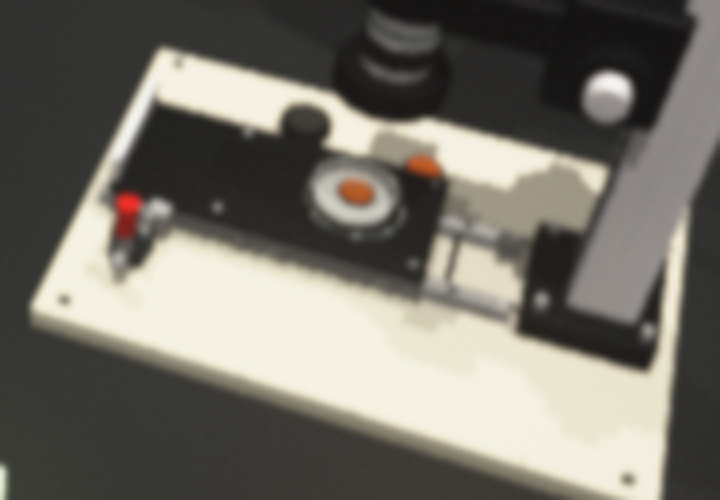

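Top crop: plate corners (120,43), (688,104), (630,544), (38,478); knob top (601,141); lip from (631,235) to (613,377). Scene crop: knob top (130,201).

```bash
python3 - <<'E'
from h import *
import pickle
C=pickle.load(open("c0.pkl","rb"))
T=C["top"];S=C["scene"]
tp=lambda x,y:(x/4+70-.375,y/4+145-.375); sp=lambda x,y:(x/4+310-.375,y/4+185-.375)
P=[onz(T,*tp(*a),.02)[:2] for a in[(120,43),(688,104),(630,544),(38,478)]]
print(np.round(P,4)); c=np.mean(P,0)
ex=((P[0]-P[1])+(P[3]-P[2]));ex/=np.linalg.norm(ex); ey=np.array([-ex[1],ex[0]])
print("center",c,"ex",ex,"yaw",np.arctan2(ex[1],ex[0]), [np.linalg.norm(P[i]-P[(i+1)%4]).round(4) for i in range(4)])
def loc(p): d=np.array(p[:2])-c; return np.round([d@ex,d@ey],4)
k,e=tri(ray(T,*tp(601,141)),ray(S,*sp(130,201)));print("knob",k,e,loc(k))
k=onz(T,*tp(601,141),.096);print("knob top96",k,loc(k))
for a in[(624,235),(638,235),(607,378),(618,379)]:
  p=onz(T,*tp(*a),.079);print("lip",p,loc(p))
for a in[(157,82),(105,190)]:
  p=onz(S,*sp(*a),.079);print("lipS",p,loc(p))
k,e=tri(ray(T,*tp(631,235)),ray(S,*sp(112,188)));print("lip end tri",k,e,loc(k))
k,e=tri(ray(T,*tp(613,378)),ray(S,*sp(158,80)));print("lip end tri",k,e,loc(k))
p=onz(S,*sp(355,192),.056);print("dish",p,loc(p))
s=env.sense()
print(s["eef_pos"], R.from_quat(np.roll(s["orientation"],-1)).as_matrix().round(3))
E
```

```text
[[0.6567 0.5025]
 [0.6137 0.0866]
 [0.2968 0.1205]
 [0.3402 0.5359]]
center [0.47685481 0.31138187] ex [0.10332497 0.99464765] yaw 1.4672866180126267 [np.float64(0.4181), np.float64(0.3187), np.float64(0.4177), np.float64(0.3183)]
knob [0.56683179 0.14041138 0.09585713] 0.0018641466883305804 [-0.1608 -0.1072]
knob top96 [0.56693776 0.13946856 0.096     ] [-0.1617 -0.1074]
lip [0.50486244 0.12392484 0.079     ] [-0.1836 -0.0472]
lip [0.50492745 0.11431814 0.079     ] [-0.1931 -0.0483]
lip [0.40616572 0.13280362 0.079     ] [-0.1849  0.0519]
lip [0.40553181 0.12534281 0.079     ] [-0.1924  0.0517]
lipS [0.41345203 0.13378324 0.079     ] [-0.1832  0.0447]
lipS [0.54313812 0.12060713 0.079     ] [-0.1829 -0.0856]
lip end tri [0.51021471 0.12185738 0.05165607] 0.00047760592799706925 [-0.1851 -0.0528]
lip end tri [0.40633211 0.13144914 0.07481908] 0.004469091400861091 [-0.1863  0.0516]
dish [0.46423605 0.2912842  0.056     ] [-0.0213  0.0105]
[0.2586149  0.5412012  0.25235871] [[-0.902  0.431 -0.001]
 [ 0.431  0.902 -0.001]
 [ 0.    -0.002 -1.   ]]
```

The manual's scale: shifts go in shares of 0.6 m and turns go in shares of 2 pi rad. Converting my numbers, -0.428 m / 0.6 = -0.7133, -0.284 m / 0.6 = -0.4733, -0.342 rad / 6.2832 = -0.0544.

Request:
{"fn": "creep_tool", "kwargs": {
  "moves": [-0.03, -0.0833, 0, 0, 0, 0, -0.06, -0.1667, 0, 0, 0, 0, -0.09, -0.25, 0, 0, 0, 0, -0.1167, -0.3333, 0, 0, 0, 0, -0.1467, -0.4167, 0, 0, 0, 0, -0.2283, -0.475, 0, 0, 0, -0.0095, -0.3117, -0.5333, 0, 0, 0, -0.0191, -0.3933, -0.5883, 0, 0, 0, -0.0286, -0.4733, -0.54, 0, 0, 0, -0.0382, -0.5533, -0.4917, 0, 0, 0, -0.0477, -0.6333, -0.4433, 0, 0, 0, -0.0544, -0.7133, -0.395, 0, 0, 0, -0.0544, -0.7133, -0.395, 0.1, 0, 0, -0.0544, -0.7133, -0.395, 0.17, 0, 0, -0.0544, -0.7133, -0.395, 0.17, 0, 0, -0.0544],
  "aperture": 0
}}

```text
time: 2.02
eef_pos: [0.5405, 0.1425, 0.1463]
orientation: [-0.005, 0.052, 0.999, -0.001]
wrist_force: [0.4, 0.6, -0.2]
grip_width: 0.0001
grasp_force: 0.0
```

```bash
python3 - <<'E'
from h import *
a=cap("scene");b=cap("wrist")
cr=cv2.resize(a["frame"][150:310,310:490],None,fx=3,fy=3,interpolation=cv2.INTER_CUBIC)
w=cv2.resize(b["frame"],None,fx=.5,fy=.5)
o=np.zeros((480,800,3),np.uint8);o[:480,:540]=cr[:480];o[:210,540:]=w[:,:260]
w=b["frame"];cv2.imwrite("pics/w1.png",w[:,:,::-1])
cv2.imwrite("pics/s1.png",cr[:,:,::-1])
s=env.sense();print(s["eef_pos"],s["wrist_force"],R.from_quat(np.roll(s["orientation"],-1)).as_matrix().round(3))
import pickle;pickle.dump({"s":a,"w":b},open("c1.pkl","wb"))
print({k:v for k,v in b.items() if k!="frame"})
E
```

```text
[0.54288385 0.14304778 0.15259244] [0.61883353 0.68687637 1.07365124] [[-0.995  0.104  0.001]
 [ 0.104  0.995  0.   ]
 [-0.001  0.    -1.   ]]
{'fx': 321.62425387904733, 'fy': 321.62425387904733, 'cx': 274.82716323114937, 'cy': 212.93774872126252, 'position': array([0.45899542, 0.15276764, 0.26905888]), 'attitude': array([ 0.73282452, -0.12184677, -0.1090838 ,  0.66047128])}
```

View pics/w1.png

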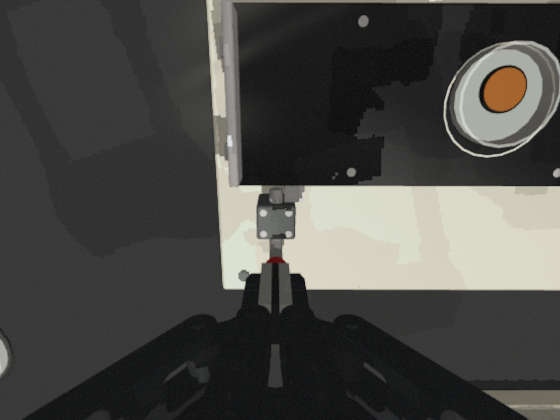

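The wrist view has the fingers pointing at (275,265). The knob's red edge shows at (275,262), so they are aligned along the rails. The lip's back face is at column 235 and the dish at (505,92). Checking projections before going down.

```bash
python3 - <<'E'
from h import *
import pickle
C=pickle.load(open("c1.pkl","rb"));b=C["w"]
t=np.array([.5429,.1430,.1526-.022])
print("tip",proj(b,t),"tip -11mm",proj(b,t+[-.011,.001,0]),"knobtop c",proj(b,[.567,.1395,.096]),"near edge",proj(b,[.559,.1403,.096]),"near bottom",proj(b,[.559,.1403,.068]))
f=b["frame"].astype(int);red=((f[...,0]>110)&(f[...,1]<60)&(f[...,2]<70));v,u=np.nonzero(red);print(u.min(),u.max(),v.min(),v.max(),len(u))
for z,(x,y) in[(.079,(239,3)),(.079,(243,185)),(.079,(230,184))]: print(onz(b,x,y,z))
for z,(x,y) in[(.0565,(505,90)),(.055,(497,107)),(.056,(276,217))]: print("dish,ring,block",onz(b,x,y,z))
E
```

```text
tip (np.float64(273.07887630674327), np.float64(284.591348945915)) tip -11mm (np.float64(272.7336635211091), np.float64(264.5144184369317)) knobtop c (np.float64(271.9103171871503), np.float64(289.15254099021456)) near edge (np.float64(271.81545915723984), np.float64(277.69261511140746)) near bottom (np.float64(272.21708175762035), np.float64(256.9491892175584))Traceback (most recent call last):
  File "<stdin>", line 6, in <module>
    return umr_minimum(a, axis, None, out, keepdims, initial, where)
ValueError: zero-size array to reduction operation minimum which has no identity
```

View pics/s1.png

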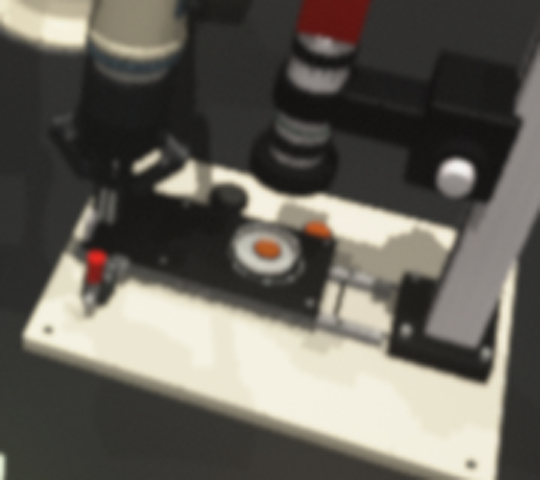

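The scene crop shows the fingertips above the gap between the tray and the knob (95,262). The projections agree with this. Going down on the tray side of the knob.

Converted, 0.056 m / 0.6 = 0.0933, 0.03 m / 0.6 = 0.05.

Request:
{"fn": "creep_tool", "kwargs": {
  "moves": [0.005, 0, 0.05, 0, 0, 0, 0.005, 0, 0.0933, 0, 0, 0, 0.005, 0, 0.0933, 0, 0, 0, 0.005, 0, 0.0933, 0, 0, 0]
}}

```text
time: 2.62
eef_pos: [0.541, 0.1436, 0.0985]
orientation: [0.002, 0.052, 0.999, 0.001]
wrist_force: [-0.2, 0.1, 0.1]
grip_width: -0.0
grasp_force: 0.0
```

Request:
{"fn": "creep_tool", "kwargs": {
  "moves": [-0.0067, 0, 0, 0, 0, 0, -0.0133, 0, 0, 0, 0, 0, -0.0183, 0, 0, 0, 0, 0, -0.0233, 0, 0, 0, 0, 0, -0.0283, 0, 0, 0, 0, 0, -0.0333, 0, 0, 0, 0, 0, -0.0333, 0, 0, 0, 0, 0]
}}

```text
time: 3.5
eef_pos: [0.5599, 0.1411, 0.0951]
orientation: [0.0, 0.052, 0.999, -0.0]
wrist_force: [0.2, 0.4, -0.8]
grip_width: -0.0001
grasp_force: 0.0
```

Converted, -0.009 m / 0.6 = -0.015, -0.006 m / 0.6 = -0.01.

Request:
{"fn": "creep_tool", "kwargs": {
  "moves": [-0.005, 0, 0, 0, 0, 0, -0.01, 0, 0, 0, 0, 0, -0.015, 0, 0, 0, 0, 0, -0.015, 0, 0, 0, 0, 0]
}}

```text
time: 4.0
eef_pos: [0.5689, 0.1402, 0.0952]
orientation: [0.0, 0.052, 0.999, -0.0]
wrist_force: [-0.2, -0.5, 0.2]
grip_width: 0.0001
grasp_force: 0.0
```

Request:
{"fn": "creep_tool", "kwargs": {
  "moves": [-0.0033, 0, 0, 0, 0, 0, -0.0067, 0, 0, 0, 0, 0, -0.0067, 0, 0, 0, 0, 0]
}}

```text
time: 4.38
eef_pos: [0.5713, 0.14, 0.0951]
orientation: [-0.002, 0.052, 0.999, -0.0]
wrist_force: [-7.9, 0.1, 1.7]
grip_width: 0.0001
grasp_force: 3.6
```

Request:
{"fn": "creep_tool", "kwargs": {
  "moves": [-0.0017, 0, 0, 0, 0, 0, -0.0033, 0, 0, 0, 0, 0, -0.0033, 0, 0, 0, 0, 0]
}}

```text
time: 4.75
eef_pos: [0.5716, 0.14, 0.095]
orientation: [-0.004, 0.052, 0.999, -0.0]
wrist_force: [-14.6, -0.2, 5.5]
grip_width: -0.0001
grasp_force: 7.4
```

```bash
python3 - <<'E'
from h import *
c=cap("scene");cv2.imwrite("pics/s2.png",cv2.resize(c["frame"][185:310,310:490],None,fx=3,fy=3,interpolation=cv2.INTER_CUBIC)[:,:,::-1])
f=c["frame"].astype(int);red=((f[...,0]>110)&(f[...,1]<60)&(f[...,2]<70)).astype(np.uint8)
k,l,st,ce=cv2.connectedComponentsWithStats(red)
for i in range(1,k):
    if st[i,4]>4: print(st[i],ce[i].round(1))
print(proj(c,[.567,.1395,.09]),proj(c,[.592,.137,.09]))
E
```

```text
[413 133  24  15 232] [423.9 140.3]
[270 168   6   4  18] [272.3 169.6]
[336 239   7  11  43] [338.7 243.7]
(np.float64(341.22018534347166), np.float64(236.3651141703562)) (np.float64(338.507244241164), np.float64(242.27129019666125))
```

The bolt is at its stop: force rose to 14.6 N and the knob's shift in the image matches 25 mm. Backing off and moving over behind the lip.

Converted, 0.112 m / 0.6 = 0.1867, 0.06 m / 0.6 = 0.1.

Request:
{"fn": "creep_tool", "kwargs": {
  "moves": [0.0133, 0, 0, 0, 0, 0, 0.02, 0, 0, 0, 0, 0, 0.02, 0, -0.05, 0, 0, 0, 0.02, 0, -0.0917, 0, 0, 0, 0.1, 0, -0.0917, 0, 0, 0, 0.1867, 0, -0.0917, 0, 0, 0, 0.1867, 0, -0.0917, 0, 0, 0, 0.1867, 0, -0.0917, 0, 0, 0]
}}

```text
time: 5.8
eef_pos: [0.4637, 0.1513, 0.151]
orientation: [0.001, 0.052, 0.999, 0.0]
wrist_force: [0.7, -0.2, -0.7]
grip_width: 0.0004
grasp_force: 0.0
```

```bash
python3 - <<'E'
from h import *
import pickle
b=pickle.load(open("c1.pkl","rb"))["w"]
c0=np.array([.47685,.31138]);ex=np.array([.1033,.99465]);ey=np.array([-.99465,.1033])
loc=lambda p:np.round([(p[:2]-c0)@ex,(p[:2]-c0)@ey],4)
for z,(x,y) in[(.079,(239,10)),(.079,(243,185)),(.079,(230,184)),(.0565,(505,90)),(.055,(497,107))]: print(loc(onz(b,x,y,z)))
w=cap("wrist");cv2.imwrite("pics/w2.png",w["frame"][:,:,::-1])
s=env.sense();print(s["eef_pos"],loc(s["eef_pos"]),s["wrist_force"],proj(w,s["eef_pos"]-[0,0,.022]))
for P in[(-.184,-.05),(-.184,.05),(-.19,-.05)]: print(proj(w,[*(c0+P[0]*ex+P[1]*ey),.079]))
E
```

```text
[-0.1782  0.0468]
[-0.1791 -0.0455]
[-0.187  -0.0449]
[-0.0177  0.0091]
[-0.0195 -0.0009]
[0.46406589 0.15124246 0.15088151] [-0.1606 -0.0038] [ 0.01323492 -0.24373709  0.47029355] (np.float64(272.3638671518246), np.float64(280.3742237579756))
(np.float64(239.2580609268485), np.float64(300.8770553088013))
(np.float64(233.05981621683523), np.float64(156.15860501915336))
(np.float64(230.59657699015682), np.float64(300.88225565788485))
```

View pics/w2.png

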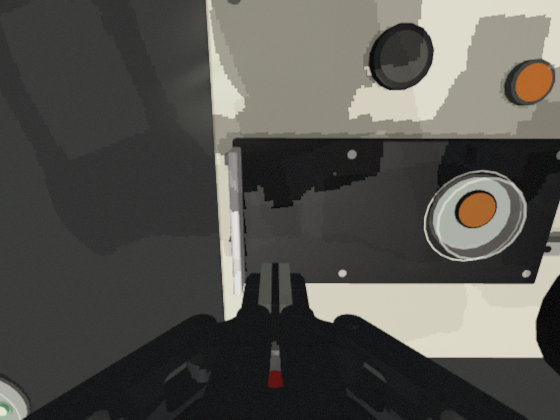

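The wrist view shows the lip's back edge at column ~242 and the fingertips at columns 258–292, with the tray clear behind it up to the dish at (475,215). Lowering behind the lip with a little extra clearance.

Converted, 0.065 m / 0.6 = 0.1083, 0.004 m / 0.6 = 0.0067.

Request:
{"fn": "creep_tool", "kwargs": {
  "moves": [0.0067, 0.0117, 0.05, 0, 0, 0, 0.0067, 0.0117, 0.0917, 0, 0, 0, 0.0067, 0.0117, 0.1083, 0, 0, 0, 0.0067, 0.0117, 0.1083, 0, 0, 0, 0.0067, 0.0117, 0.1083, 0, 0, 0]
}}

```text
time: 6.48
eef_pos: [0.4608, 0.1587, 0.0865]
orientation: [0.001, 0.052, 0.999, 0.0]
wrist_force: [0.3, -0.3, 0.3]
grip_width: -0.0002
grasp_force: 0.0
```

Request:
{"fn": "creep_tool", "kwargs": {
  "moves": [0, -0.0033, 0, 0, 0, 0, 0, -0.0067, 0, 0, 0, 0, 0, -0.01, 0, 0, 0, 0, 0, -0.0133, 0, 0, 0, 0, 0, -0.0167, 0, 0, 0, 0, 0, -0.02, 0, 0, 0, 0, 0, -0.0233, 0, 0, 0, 0, 0, -0.0267, 0, 0, 0, 0]
}}

```text
time: 7.48
eef_pos: [0.4582, 0.1427, 0.0853]
orientation: [-0.0, 0.052, 0.999, 0.0]
wrist_force: [0.1, 1.9, -0.2]
grip_width: -0.0
grasp_force: 1.3
```

Converted, -0.047 m / 0.6 = -0.0783, -0.02 m / 0.6 = -0.0333.

Request:
{"fn": "creep_tool", "kwargs": {
  "moves": [0, -0.0017, 0, 0, 0, 0, 0, -0.0033, 0, 0, 0, 0, 0, -0.0067, 0, 0, 0, 0, 0, -0.01, 0, 0, 0, 0, 0, -0.0133, 0, 0, 0, 0, 0, -0.0183, 0, 0, 0, 0, 0, -0.0233, 0, 0, 0, 0, 0, -0.0283, 0, 0, 0, 0, 0, -0.0333, 0, 0, 0, 0, 0, -0.0383, 0, 0, 0, 0, 0, -0.0433, 0, 0, 0, 0, 0, -0.0483, 0, 0, 0, 0, 0, -0.0533, 0, 0, 0, 0, 0, -0.0583, 0, 0, 0, 0, 0, -0.0633, 0, 0, 0, 0, 0, -0.0683, 0, 0, 0, 0, 0, -0.0717, 0, 0, 0, 0, 0, -0.075, 0, 0, 0, 0, 0, -0.0767, 0, 0, 0, 0, 0, -0.0783, 0, 0, 0, 0]
}}

```text
time: 9.98
eef_pos: [0.4533, 0.096, 0.0853]
orientation: [-0.0, 0.052, 0.999, 0.0]
wrist_force: [-1.1, 1.4, -0.8]
grip_width: -0.0002
grasp_force: 1.0
```

```bash
python3 - <<'E'
from h import *
w=cap("wrist");cv2.imwrite("pics/w3.png",w["frame"][:,:,::-1])
E
```

```text
(no output)
```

View pics/w3.png

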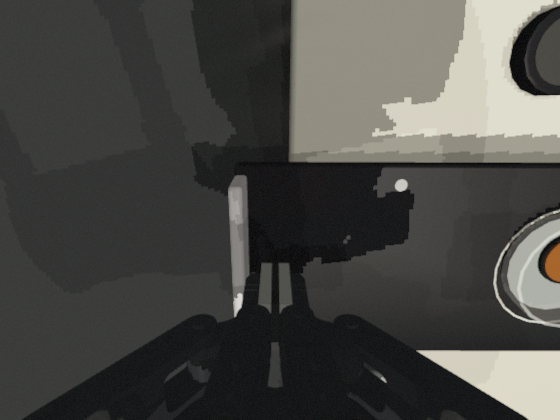

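The lip (column 240) has moved out past the plate's front edge with the fingertips, and the dish is riding along. Continuing.

Converted, -0.051 m / 0.6 = -0.085, -0.05 m / 0.6 = -0.0833.

Request:
{"fn": "creep_tool", "kwargs": {
  "moves": [0, -0.0017, 0, 0, 0, 0, 0, -0.0033, 0, 0, 0, 0, 0, -0.0067, 0, 0, 0, 0, 0, -0.01, 0, 0, 0, 0, 0, -0.015, 0, 0, 0, 0, 0, -0.02, 0, 0, 0, 0, 0, -0.025, 0, 0, 0, 0, 0, -0.03, 0, 0, 0, 0, 0, -0.035, 0, 0, 0, 0, 0, -0.04, 0, 0, 0, 0, 0, -0.045, 0, 0, 0, 0, 0, -0.05, 0, 0, 0, 0, 0, -0.055, 0, 0, 0, 0, 0, -0.06, 0, 0, 0, 0, 0, -0.065, 0, 0, 0, 0, 0, -0.07, 0, 0, 0, 0, 0, -0.075, 0, 0, 0, 0, 0, -0.08, 0, 0, 0, 0, 0, -0.0833, 0, 0, 0, 0, 0, -0.085, 0, 0, 0, 0]
}}

```text
time: 12.52
eef_pos: [0.4481, 0.0451, 0.0853]
orientation: [0.0, 0.052, 0.999, -0.0]
wrist_force: [-1.2, 2.7, -0.2]
grip_width: -0.0
grasp_force: 1.0
```

Request:
{"fn": "creep_tool", "kwargs": {
  "moves": [0, -0.0017, 0, 0, 0, 0, 0, -0.0033, 0, 0, 0, 0, 0, -0.005, 0, 0, 0, 0, 0, -0.0067, 0, 0, 0, 0, 0, -0.0083, 0, 0, 0, 0, 0, -0.01, 0, 0, 0, 0, 0, -0.0117, 0, 0, 0, 0, 0, -0.0133, 0, 0, 0, 0, 0, -0.015, 0, 0, 0, 0, 0, -0.0167, 0, 0, 0, 0, 0, -0.0183, 0, 0, 0, 0, 0, -0.02, 0, 0, 0, 0, 0, -0.0217, 0, 0, 0, 0, 0, -0.0233, 0, 0, 0, 0, 0, -0.025, 0, 0, 0, 0, 0, -0.0267, 0, 0, 0, 0]
}}

```text
time: 14.52
eef_pos: [0.4464, 0.0293, 0.0853]
orientation: [-0.0, 0.052, 0.999, -0.0]
wrist_force: [-0.3, 2.4, -0.5]
grip_width: -0.0001
grasp_force: 1.0
```

Converted, -0.005 m / 0.6 = -0.0083, -0.004 m / 0.6 = -0.0067.

Request:
{"fn": "creep_tool", "kwargs": {
  "moves": [0, -0.0017, 0, 0, 0, 0, 0, -0.0033, 0, 0, 0, 0, 0, -0.005, 0, 0, 0, 0, 0, -0.0067, 0, 0, 0, 0, 0, -0.0083, 0, 0, 0, 0, 0, -0.0083, 0, 0, 0, 0]
}}

```text
time: 15.28
eef_pos: [0.4459, 0.0243, 0.0853]
orientation: [-0.0, 0.052, 0.999, -0.0]
wrist_force: [-0.3, 2.3, -0.0]
grip_width: -0.0
grasp_force: 1.0
```

Request:
{"fn": "creep_tool", "kwargs": {
  "moves": [0, -0.0017, 0, 0, 0, 0, 0, -0.0033, 0, 0, 0, 0, 0, -0.0033, 0, 0, 0, 0]
}}

```text
time: 15.65
eef_pos: [0.4458, 0.0241, 0.0853]
orientation: [0.0, 0.051, 0.999, 0.002]
wrist_force: [0.3, 9.6, -0.5]
grip_width: -0.0002
grasp_force: 4.6
```

Request:
{"fn": "creep_tool", "kwargs": {
  "moves": [0, -0.0017, 0, 0, 0, 0, 0, -0.0033, 0, 0, 0, 0, 0, -0.0033, 0, 0, 0, 0]
}}

```text
time: 16.02
eef_pos: [0.4458, 0.0238, 0.0854]
orientation: [0.0, 0.051, 0.999, 0.004]
wrist_force: [0.4, 17.3, -1.6]
grip_width: -0.0002
grasp_force: 8.1
```

The tray is at its end stop (17 N). Releasing gently, lifting and looking.

Converted, -0.16 m / 0.6 = -0.2667, -0.14 m / 0.6 = -0.2333.

Request:
{"fn": "creep_tool", "kwargs": {
  "moves": [0, 0.0033, 0, 0, 0, 0, 0, 0.0067, 0, 0, 0, 0, 0, 0.0117, 0, 0, 0, 0, 0, 0.0167, 0, 0, 0, 0, 0, 0.02, 0, 0, 0, 0, 0, 0.02, -0.0333, 0, 0, 0, 0, 0.02, -0.0833, 0, 0, 0, 0, 0.02, -0.1667, 0, 0, 0, 0, 0.02, -0.2333, 0, 0, 0, 0, -0.0833, -0.2667, 0, 0, 0, 0, -0.1667, -0.2667, 0, 0, 0, 0, -0.2333, -0.2667, 0, 0, 0, 0, -0.2333, -0.2667, 0, 0, 0, 0, -0.2333, -0.2667, 0, 0, 0]
}}

```text
time: 17.77
eef_pos: [0.431, -0.1185, 0.2452]
orientation: [-0.0, 0.052, 0.999, 0.0]
wrist_force: [0.1, 0.5, 0.0]
grip_width: 0.0001
grasp_force: 0.0
```

```bash
python3 - <<'E'
from h import *
c0=np.array([.47685,.31138]);ex=np.array([.1033,.99465]);ey=np.array([-.99465,.1033])
t=cap("top");s=cap("scene")
a=cv2.resize(t["frame"][130:290,70:270],(500,400),interpolation=cv2.INTER_CUBIC)
b=cv2.resize(s["frame"][160:310,290:490],(300,225),interpolation=cv2.INTER_CUBIC)
o=np.zeros((400,800,3),np.uint8);o[:,:500]=a;o[:225,500:]=b;cv2.imwrite("pics/end.png",o[:,:,::-1])
f=s["frame"].astype(int)
m=((f[...,0]>140)&(f[...,1]<120)&(f[...,1]>40)&(f[...,2]<80)).astype(np.uint8);m[:185]=0;m[:,:310]=0
k,l,st,ce=cv2.connectedComponentsWithStats(m)
for i in range(1,k):
    if st[i,4]>15: p=onz(s,*ce[i],.0565)[:2]-c0;print(st[i],p@ex,p@ey)
print(env.sense()["eef_pos"],env.sense()["wrist_force"])
E
```

```text
[356 220   7   4  26] -0.1390077943514524 0.010280068882134641
[412 224   8   6  33] 0.019409518485772964 0.05678520849428268
[337 239   6   6  23] -0.16663592746598416 -0.09569319132374784
[535 349  25  11  34] 0.3588693286320012 -0.2460638026541282
[531 361  29  32  65] 0.35112471858760363 -0.30649758101480323
[ 0.43114067 -0.11789105  0.24530809] [-0.10899997  0.3367625  -0.84593301]
```

View pics/end.png

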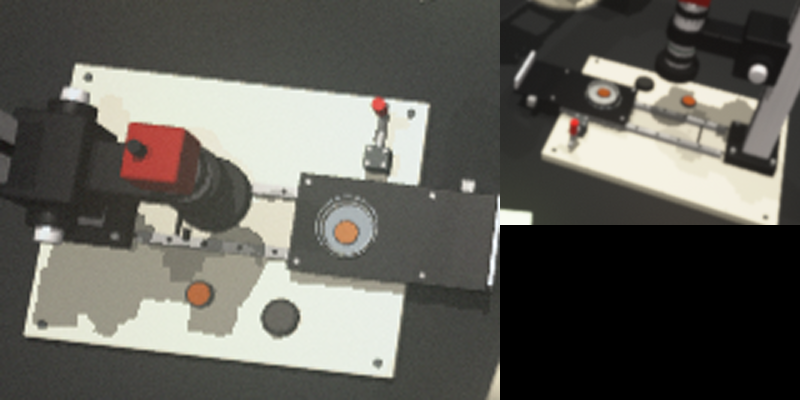

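The tray is fully out and the dish sits centred on its ring at (347,228). The bolt is back, with the knob at (379,105). The cap and filter have not moved, and the arm is clear.

```bash
python3 -c "
from workcell import env, optics, finish_job
print(finish_job())"
```

```text
the job is handed in; nothing more can be done
None
```

The bolt is fully back and the tray is out at its end stop with the dish on its ring mark; the job was handed in with the arm clear, about 18 s into the 48 s limit.

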